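# Lay out stripped spray-gun parts in reverse order for assembly

## Robot

A 6-joint arm with a two-finger parallel gripper is mounted at the origin on a cart in front of the work surface, level with it; the furniture and walls round the work are solid. World frame = base frame: x ahead of the robot, y to its left, z up, the work surface at z = 0. Lengths are in m, angles in degrees, forces in N, time in s.
With the tool pointing down it reaches from about 0.4 to 0.925 m from the base axis. Payload 3.4 kg.
Tool frame: the origin (TCP) lies at the very end of the fingers, on their centre line; the grasp point (between the pads) lies 19 mm behind it; z points along the fingers, y is the direction in which the jaws open and shut (so a half turn about z gives the same grasp; the last joint's range is limited). The gripper opens to 85 mm and grips with 20 to 120 N. Pads are 22 mm wide; open, the fingers measure 114 mm over their backs; the gripper's body (76 mm by 85 mm) begins 54 mm behind the grasp point. The pads swing forward as they close: fully open they stand 13 mm farther back than shut.
Start: joints at [62.538, 17.578, 86.31, -0, 76.112, -4.211], TCP at [0.227, 0.528, 0.231] pointing down, gripper open.
Joint ranges: [-179.03, 179.03], [-60, 130.46], [8.19, 133.38], [-81.62, 261.62], [5.75, 156.47], [-153.77, 153.77]. Speed limits (degrees/s): [147.25, 147.25, 180, 180, 180, 180].

## Interface

Orientations are given as a 3x3 rotation matrix whose columns are the frame's x, y, z axes.
In Python, from rig import ctrl gives the robot as it stands. The module is installed in compiled form; this text tells all that it offers.
- The arm moves only by the tool jog_arm, never from a script. Its argument "steps" is a list of rows, each a list of 3 entries, a list of its own where there are three numbers: the finger opening in mm, from 0 to 85.4, then the shift along the tool's x, y, z in mm, then the turn about the tool's z in rad. In form: [[hand, [x, y, z], turn], ...]. A call has 1 to 20 rows; each row is the pose to reach, as a shift and turn from the pose commanded when the call began, along the tool's axes at that moment; what a row does not reach only later rows make up. A row lasts 1/8 s, in which the tool goes at most 62.5 mm and 10.7 degrees, less where a joint would pass 70% of its speed; a pose out of reach is approached as far as the arm can. A call with a gripper value outside its range is refused whole. The fingers move at their own pace and stop on an object; "force" is the grip in N (left out, the last holds). Time passes only in rows, so rows that repeat a pose let the fingers close. It gives the time, the measured TCP pose, the force and the opening at its end, in the units of the state.
- ctrl.get_state(): the state, without advancing time (a new reading comes with each control period).
- ctrl.snapshot(name): name is "side" or "top" or "wrist"; returns a dict with "color" (384x512x3 uint8, red, green, blue), "fx", "fy", "cx", "cy" (pixels), "T" (4x4, takes a point from camera to world coordinates); the wrist camera has in their place "mount" (4x4, takes a point from camera to tool coordinates, whose origin is the TCP and whose axes are the flange's). Camera axes: x right, y down, z forward; pixel columns grow to the right and rows downward; lengths in m; the calibration is good to about 2 mm. A picture is of the moment at which its call begins: read the wrist's pose just before it. There is no depth.
- ctrl.job_done(): hands the job in, once; it reports no verdict.
Trained networks look in a picture, given as the dict that the camera call returned (one of the last four; its "shot" number tells which), for a name from the list of things; names that differ only in an ending like _2 or _b are one class to them, and where a whole thing is asked for, a point or a joint stands for the part that bears it (a point fixed in the world has none). Each returns a list of dicts, best first, with "conf" (0 to 1); they miss things now and then, are a little off and sometimes report something else, mostly with a low value. They report only what shows in the picture. A call takes as long as a camera call. They do not tell look-alikes from the thing itself.
- ctrl.look_for(picture, name): "position" ([column, row] in pixels, amid what is visible of it).
The state is a dict: "time": time; "q": joint angles; "dq": joint speeds; "joint_efforts": joint torques, N m; "position": TCP position; "tool_rot": TCP orientation; "force": force on the tool from outside, world axes, zero at the start; "torque": the same for the moment, N m; "opening": finger opening in m.
Only numpy, scipy, OpenCV 4.12 (cv2) and the standard library are available. Lean on these libraries where they do the work, as an engineer would, in place of code of your own. Each camera call takes 0.05 s, during which the arm holds its last target. There are 200 camera calls.

## Task

Four spray-gun parts lie in a row on the flat cleaning board in the order in which they came off the gun. Move them to the ribbed assembly tray in the reverse order, one to a bay: the part at the left end of the board (as the robot sees it) goes into the right-hand bay of the tray, the second from the left into the second bay from the right, and so on. Set each one in the middle of its bay, standing upright, or in the coupler's case lying down, as it was on the board.

Things in the scene. Friction and masses are not known exactly. Their poses are not given: they have to be found in the camera images.
- board: Cleaning board, fixed: flat bare-metal board 80 x 344 mm, no ribs, on two black feet; top 20 mm above its origin (centre of its underside, on the bench). y runs along its length to the robot's left, x away from the robot (turned up to 0.15 rad). Four places in a row at y = about +126, +42, -42, -126 mm, each with one part on a 4 mm rubber pad. May be nearer or farther than the tray.
- tray: Assembly tray, fixed, empty at the start: grey plastic, 80 x 344 mm, five cross ribs (5 mm wide, 4 mm high) part it into four bays open at front and back. Origin: centre of its underside, on the bench; bay floors 14 mm above it. y runs along its length to the robot's left, x away from the robot (turned up to 0.15 rad). Bay centres at x = 0, y = +126, +42, -42, -126 mm. A tall monitor stands to the right (x 0.4 to 0.7, y under -0.2 m): go round it.
- air_cap_mid (a point): Air cap, brass: low round cap 31 mm across (17 mm high), with two small horns on top, 24 mm high in all; stands upright, horns up. Point: its centre, half-way up (12 mm above its underside); z is up when it stands.
- nozzle_mid (a point): Fluid nozzle, steel: round base 28 mm across and 18 mm high, stepping in to 17 mm and ending in a cone that points up, 40 mm high in all; stands upright. Point: its centre line, half-way up (20 mm above its underside); z is up when it stands.
- adapter_mid (a point): Cup adapter: plain aluminium tube 34 mm across, open bore 24 mm, 50 mm high; stands upright. Point: its centre, half-way up (25 mm above its underside); z is up when it stands.
- coupler_mid (a point): Air coupler, brass, lying on its side: 66 mm long (its x axis), 25 mm across (y) and 25 mm high; at the start it lies across the board, its x axis within about 0.25 rad of the board's x. Point: its centre, half-way up (12.5 mm above its underside).
- pad_air_cap: Round black rubber pad 46 mm across, 4 mm thick, under the air cap. It is fixed to the board, has the board's directions and stays there, so it keeps showing where that part lay. Origin: centre of its underside, on the board's top.
- pad_nozzle: Square black rubber pad 46 x 46 mm, 4 mm thick, under the nozzle. It is fixed to the board, has the board's directions and stays there, so it keeps showing where that part lay. Origin: centre of its underside, on the board's top.
- pad_adapter: Round black rubber pad 54 mm across with a tab to front and back (76 mm over the tabs), 4 mm thick, under the adapter. It is fixed to the board, has the board's directions and stays there, so it keeps showing where that part lay. Origin: centre of its underside, on the board's top.
- pad_coupler: Oblong black rubber pad 74 x 36 mm, 4 mm thick, under the coupler. It is fixed to the board, has the board's directions and stays there, so it keeps showing where that part lay. Origin: centre of its underside, on the board's top.
Things that resemble listed ones, but are neither listed nor needed, are in the scene too. There is more than one size of the part that bears coupler_mid; the job needs the larger. What is shaped like the part that bears nozzle_mid but orange is not meant.

How it is judged (in metres and radians):
At the end, for the whole second after the job is handed in: Each part rests on the floor of the tray bay mirroring its pad on the board (left end to right end, and so on), centre within 15 mm of the bay centre along and across the tray, height within 6 mm, upright (coupler: lying level) within 0.2 rad; all released and at rest (((y of pad_air_cap in the frame of board between 0.096 and 0.156 m and y of air_cap_mid in the frame of tray between -0.141 and -0.111 m) or (y of pad_air_cap in the frame of board between 0.012 and 0.072 m and y of air_cap_mid in the frame of tray between -0.057 and -0.027 m) or (y of pad_air_cap in the frame of board between -0.072 and -0.012 m and y of air_cap_mid in the frame of tray between 0.027 and 0.057 m) or (y of pad_air_cap in the frame of board between -0.156 and -0.096 m and y of air_cap_mid in the frame of tray between 0.111 and 0.141 m)) and x of air_cap_mid in the frame of tray between -0.015 and 0.015 m and z of air_cap_mid in the frame of tray between 0.02 and 0.032 m and angle between each of air_cap_mid, nozzle_mid, adapter_mid's own z axis and vertical below 0.2 rad and linear speed of each of air_cap, nozzle, adapter, coupler below 0.02 m/s and ((y of pad_nozzle in the frame of board between 0.096 and 0.156 m and y of nozzle_mid in the frame of tray between -0.141 and -0.111 m) or (y of pad_nozzle in the frame of board between 0.012 and 0.072 m and y of nozzle_mid in the frame of tray between -0.057 and -0.027 m) or (y of pad_nozzle in the frame of board between -0.072 and -0.012 m and y of nozzle_mid in the frame of tray between 0.027 and 0.057 m) or (y of pad_nozzle in the frame of board between -0.156 and -0.096 m and y of nozzle_mid in the frame of tray between 0.111 and 0.141 m)) and x of nozzle_mid in the frame of tray between -0.015 and 0.015 m and z of nozzle_mid in the frame of tray between 0.028 and 0.04 m and ((y of pad_adapter in the frame of board between 0.096 and 0.156 m and y of adapter_mid in the frame of tray between -0.141 and -0.111 m) or (y of pad_adapter in the frame of board between 0.012 and 0.072 m and y of adapter_mid in the frame of tray between -0.057 and -0.027 m) or (y of pad_adapter in the frame of board between -0.072 and -0.012 m and y of adapter_mid in the frame of tray between 0.027 and 0.057 m) or (y of pad_adapter in the frame of board between -0.156 and -0.096 m and y of adapter_mid in the frame of tray between 0.111 and 0.141 m)) and x of adapter_mid in the frame of tray between -0.015 and 0.015 m and z of adapter_mid in the frame of tray between 0.033 and 0.045 m and ((y of pad_coupler in the frame of board between 0.096 and 0.156 m and y of coupler_mid in the frame of tray between -0.141 and -0.111 m) or (y of pad_coupler in the frame of board between 0.012 and 0.072 m and y of coupler_mid in the frame of tray between -0.057 and -0.027 m) or (y of pad_coupler in the frame of board between -0.072 and -0.012 m and y of coupler_mid in the frame of tray between 0.027 and 0.057 m) or (y of pad_coupler in the frame of board between -0.156 and -0.096 m and y of coupler_mid in the frame of tray between 0.111 and 0.141 m)) and x of coupler_mid in the frame of tray between -0.015 and 0.015 m and z of coupler_mid in the frame of tray between 0.0205 and 0.0325 m and angle between coupler_mid's own x axis and vertical between 1.3708 and 1.7708 rad); the robot touches nothing.
It also fails if it takes over 106 s, if anything falls off the work surface, if the arm or the gripper's body presses on something with over 40 N, if the wrist force passes 120 N, or if a joint passes its speed limit or range.

## Working session

There is one attempt and no reset: what is moved stays moved. The work goes in short steps, Python scripts to look and compute and a tool call to move; the robot and the scene stay as the last step left them, time stands still between calls to the robot, and variables do not carry over. Pictures are saved under pics/ and viewed, about 12 in all and at most 16, crops included, and the job is handed in when it is done.

Besides the shell and the picture viewer there is one more tool, called after ">>>" by a JSON object that holds its "fn" and its "kwargs". jog_arm: Moves the arm, as the interface text tells. Its arguments: {"type":"object","properties":{"steps":{"type":"array","items":{"type":"array"}},"force":{"type":"number"}},"required":["steps"]}

```bash
mkdir -p pics; cat > h.py <<'E'
from rig import ctrl
import cv2, numpy as np
names=["air_cap_mid","nozzle_mid","adapter_mid","coupler_mid","pad_air_cap","pad_nozzle","pad_adapter","pad_coupler","board","tray"]
def snap(cam,fn=None):
    s=ctrl.get_state(); p=ctrl.snapshot(cam)
    if cam=="wrist":
        T=np.eye(4);T[:3,:3]=s["tool_rot"];T[:3,3]=s["position"]; p["W"]=T@np.array(p["mount"])
    else: p["W"]=np.array(p["T"])
    if fn: cv2.imwrite("pics/"+fn,cv2.cvtColor(p["color"],cv2.COLOR_RGB2BGR))
    return p
def world(p,uv,z):
    d=p["W"][:3,:3]@np.array([(uv[0]-p["cx"])/p["fx"],(uv[1]-p["cy"])/p["fy"],1]); o=p["W"][:3,3]
    return o+d*(z-o[2])/d[2]
def pix(p,X):
    c=p["W"][:3,:3].T@(np.array(X)-p["W"][:3,3]); return [p["fx"]*c[0]/c[2]+p["cx"],p["fy"]*c[1]/c[2]+p["cy"]]
E
python3 - <<'E'
from h import *
s=ctrl.get_state();print(s["time"],s["position"],np.round(s["tool_rot"],3).tolist())
for c in["top","side"]:
    p=snap(c,c+"0.png");print(c,p["fx"],p["cx"],p["cy"],np.round(p["W"],3).tolist())
    zs=[.036,.044,.049,.0365,.024,.024,.024,.024,.02,.016]
    for n,z in zip(names,zs):
        for d in ctrl.look_for(p,n)[:3]: print(n,round(d["conf"],2),np.round(d["position"]),np.round(world(p,d["position"],z)[:2],3))
E
```

```text
0.0 [0.22667798 0.52766981 0.2303847 ] [[-0.919, 0.395, -0.001], [0.395, 0.919, -0.002], [0.0, -0.002, -1.0]]
top 459.3198357486589 255.5065145165705 194.21341905768955 [[-0.008, -0.988, 0.154, 0.4], [-1.0, 0.004, -0.022, 0.061], [0.021, -0.154, -0.988, 0.908], [0.0, 0.0, 0.0, 1.0]]
nozzle_mid 0.55 [345. 229.] [ 0.468 -0.127]
nozzle_mid 0.45 [223. 145.] [0.631 0.104]
adapter_mid 0.92 [131. 153.] [0.615 0.279]
adapter_mid 0.7 [139. 165.] [0.59  0.264]
adapter_mid 0.25 [262. 143.] [0.634 0.029]
coupler_mid 0.74 [321. 146.] [ 0.63  -0.087]
coupler_mid 0.51 [262. 142.] [0.64  0.029]
pad_air_cap 0.58 [186. 159.] [0.609 0.179]
pad_nozzle 0.8 [218. 152.] [0.621 0.116]
pad_adapter 0.74 [138. 168.] [0.59  0.271]
pad_adapter 0.71 [263. 143.] [0.641 0.027]
pad_adapter 0.6 [178. 161.] [0.605 0.193]
pad_coupler 0.63 [265. 137.] [0.653 0.021]
board 0.7 [198. 150.] [0.628 0.155]
tray 0.57 [219. 229.] [0.471 0.114]
side 462.8539618755318 259.87038972734416 195.7213103673201 [[0.91, -0.249, 0.332, 0.256], [-0.415, -0.552, 0.723, -0.534], [0.003, -0.796, -0.605, 0.573], [0.0, 0.0, 0.0, 1.0]]
air_cap_mid 0.51 [274. 166.] [0.62  0.188]
nozzle_mid 0.68 [281. 308.] [ 0.464 -0.156]
nozzle_mid 0.47 [298. 183.] [0.63  0.103]
coupler_mid 0.81 [316. 203.] [0.636 0.043]
pad_air_cap 0.56 [275. 175.] [0.616 0.174]
pad_adapter 0.6 [259. 154.] [0.619 0.264]
pad_coupler 0.82 [319. 214.] [0.633 0.024]
board 0.62 [283. 184.] [0.618 0.142]
tray 0.6 [230. 228.] [0.472 0.065]
```

View pics/top0.png

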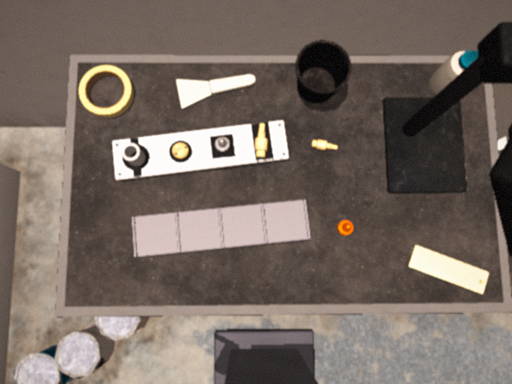

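View pics/side0.png

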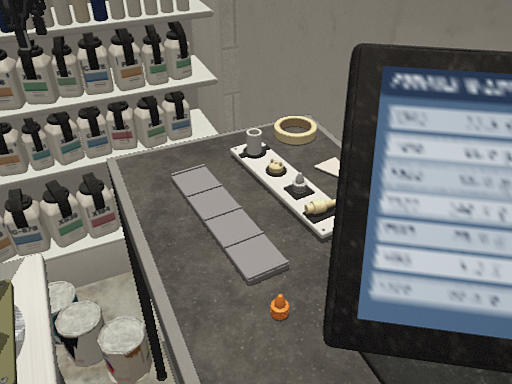

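The part order is plain in the top view: adapter (133,155), air cap (180,150), nozzle (222,145), coupler (262,140), left to right. The tray is in front of the board. The orange nozzle (346,227) and the small coupler (323,145) off the board are decoys. Next I'll fit rectangles to the board and tray.

```bash
python3 - <<'E'
from h import *
p=snap("top")
def fit(px,z):
    c=np.array([world(p,u,z)[:2] for u in px],dtype=np.float32)
    (m,wh,a)=cv2.minAreaRect(c); b=c[0]+c[3]-c[1]-c[2]
    return c.mean(0),wh,np.arctan2(-b[0],b[1])*1, np.round(c,3).tolist()
hsv=cv2.cvtColor(p["color"],cv2.COLOR_RGB2HSV)
# order: left-top,right-top,right-bottom,left-bottom
print("board",fit([(113,138),(285,122),(289,158),(117,179)],.02))
print("tray",fit([(131,215),(307,200),(310,238),(135,256)],.016))
for nm,lo,hi,roi in[("b",(0,0,190),(180,40,255),(100,110,300,190)),("t",(0,0,110),(180,60,215),(120,193,320,262))]:
    m=cv2.inRange(hsv,lo,hi);k=np.zeros_like(m);x0,y0,x1,y1=roi;k[y0:y1,x0:x1]=m[y0:y1,x0:x1]
    k=cv2.morphologyEx(k,cv2.MORPH_OPEN,np.ones((3,3)))
    r=cv2.minAreaRect(cv2.findNonZero(k));print(nm,r,cv2.boxPoints(r).tolist())
    bp=cv2.boxPoints(r);w=np.array([world(p,u,.018)[:2] for u in bp]);print(w.mean(0),w.round(3).tolist())
w=ctrl.snapshot("wrist");print(w["fx"],w["cx"],w["cy"],np.round(w["mount"],3).tolist())
E
```

```text
board (array([0.62944037, 0.14792266], dtype=float32), (0.08337252587080002, 0.3435484766960144), np.float32(0.10819117), [[0.6520000100135803, 0.3230000138282776], [0.6850000023841858, -0.01899999938905239], [0.6110000014305115, -0.02500000037252903], [0.5699999928474426, 0.31200000643730164]])
tray (array([0.47475475, 0.10848051], dtype=float32), (0.079537533223629, 0.3443685472011566), np.float32(0.08813159), [[0.49900001287460327, 0.2840000092983246], [0.5270000100135803, -0.05999999865889549], [0.453000009059906, -0.06400000303983688], [0.41999998688697815, 0.27300000190734863]])
b ((199.4351806640625, 149.22337341308594), (39.700443267822266, 174.63613891601562), 82.9834976196289) [[110.34622955322266, 140.1881561279297], [283.6745300292969, 118.85545349121094], [288.5241394042969, 158.2585906982422], [115.19583129882812, 179.59129333496094]]
[0.63006034 0.15112714] [[0.648, 0.329], [0.692, -0.016], [0.611, -0.025], [0.569, 0.316]]
t ((220.0494842529297, 227.49505615234375), (41.99057388305664, 178.90768432617188), 84.2894058227539) [[128.95046997070312, 215.50494384765625], [306.97027587890625, 197.70297241210938], [311.14849853515625, 239.48516845703125], [133.12869262695312, 257.2871398925781]]
[0.47416274 0.10966959] [[0.498, 0.287], [0.531, -0.059], [0.45, -0.065], [0.418, 0.276]]
287.627600702579 253.8517463060212 197.8391817686141 [[0.0, -0.955, -0.297, 0.076], [1.0, 0.0, -0.001, 0.0], [0.001, -0.297, 0.955, -0.142], [0.0, 0.0, 0.0, 1.0]]
```

>>> {"fn": "jog_arm", "kwargs": {"steps": [[60,[-407,-128,0],1.07],[60,[-407,-128,0],1.07],[60,[-407,-128,0],1.07],[60,[-407,-128,0],1.07],[60,[-407,-128,0],1.07],[60,[-407,-128,0],1.07],[60,[-407,-128,0],1.07],[60,[-407,-128,0],1.07],[60,[-407,-128,0],1.07],[60,[-407,-128,0],1.07],[60,[-407,-128,0],1.07],[60,[-407,-128,0],1.07]], "force": 40}}

```text
time: 2.7
position: [0.5498, 0.2508, 0.2315]
tool_rot: [[-0.096, 0.995, 0.0], [0.995, 0.096, 0.0], [0.0, 0.0, -1.0]]
force: [-0.3, -0.0, 0.6]
opening: 0.0601
```

```bash
python3 - <<'E'
from h import *
s=ctrl.get_state();print(s["time"],s["position"],np.round(s["tool_rot"],3).tolist(),np.round(s["q"]))
p=snap("wrist","w1.png")
zs=[.036,.044,.049,.0365,.024,.024,.024,.024,.02,.016]
for n,z in zip(names,zs):
    for d in ctrl.look_for(p,n)[:3]: print(n,round(d["conf"],2),np.round(d["position"]),np.round(world(p,d["position"],z)[:2],3))
E
```

```text
2.7 [0.54978311 0.2508373  0.23149828] [[-0.096, 0.995, 0.0], [0.995, 0.096, 0.0], [0.0, 0.0, -1.0]] [21. 20. 83.  0. 77. 15.]
air_cap_mid 0.28 [296. 202.] [0.605 0.221]
nozzle_mid 0.59 [303. 282.] [0.628 0.114]
adapter_mid 0.85 [311. 165.] [0.614 0.271]
coupler_mid 0.64 [294. 328.] [0.628 0.034]
pad_air_cap 0.88 [305. 211.] [0.621 0.206]
pad_nozzle 0.57 [295. 271.] [0.619 0.118]
pad_adapter 0.6 [308. 155.] [0.614 0.279]
pad_coupler 0.97 [308. 317.] [0.65  0.043]
board 0.83 [298. 204.] [0.61  0.214]
board 0.54 [304. 228.] [0.623 0.182]
tray 0.96 [193. 211.] [0.475 0.19 ]
```

View pics/w1.png

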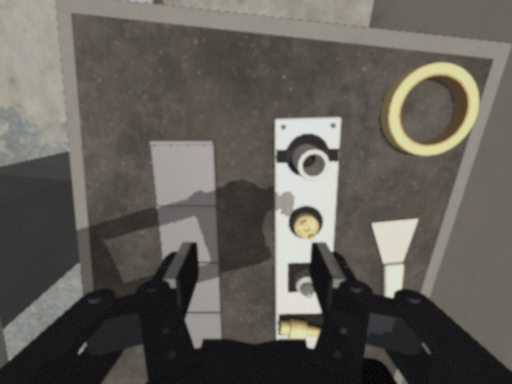

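The wrist view has the board's left end at (275,118)-(341,117) and the adapter's top rim about (312,162). The air cap is at (307,225), and the tray's left end at (150,141)-(213,141).

```bash
python3 - <<'E'
from h import *
p=snap("wrist")
im=cv2.cvtColor(p["color"],cv2.COLOR_RGB2BGR)[110:240,140:350]
cv2.imwrite("pics/w1c.png",cv2.resize(im,None,fx=3.8,fy=3.8,interpolation=cv2.INTER_CUBIC)[:600])
for n,u,z in[("bL",(275,118),.02),("bR",(341,117),.02),("tL",(150,141),.016),("tR",(213,141),.016),("tL2",(161,206),.018),("tR2",(216,206),.018),("adTop",(312,162),.074),("adbase",(306,156),.024),("cap",(307,225),.04)]:
    print(n,world(p,u,z).round(4)[:2])
E
```

```text
bL [0.5692 0.317 ]
bR [0.6468 0.3255]
tL [0.42   0.2753]
tR [0.4969 0.2826]
tL2 [0.4339 0.1926]
tR2 [0.5055 0.1995]
adTop [0.6091 0.2777]
adbase [0.6117 0.2763]
cap [0.6227 0.193 ]
```

View pics/w1c.png

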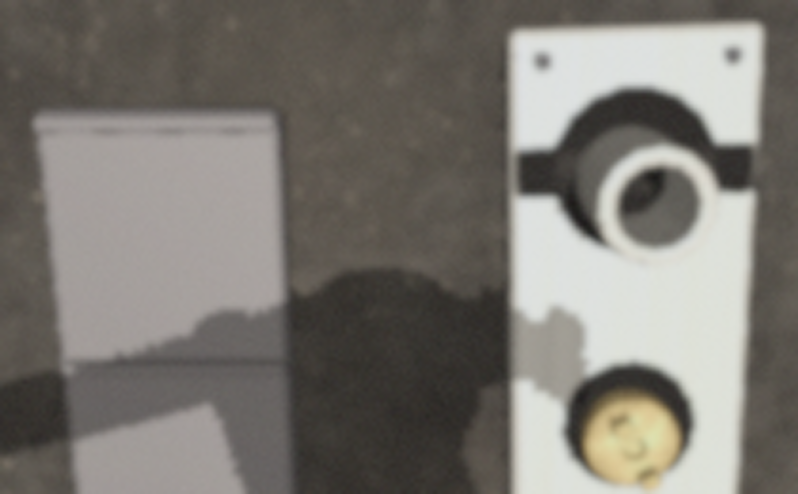

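>>> {"fn": "jog_arm", "kwargs": {"steps": [[65,[19,62,40],0],[65,[19,62,80],0],[65,[19,62,120],0],[65,[19,62,150],0],[65,[19,62,175],0],[65,[19,62,190],0],[65,[19,62,196],0],[65,[19,62,196],0],[20,[19,62,196],0],[20,[19,62,196],0],[20,[19,62,196],0],[20,[19,62,196],0],[20,[19,62,196],0],[20,[19,62,196],0],[20,[19,62,196],0],[20,[19,62,196],0]], "force": 40}}

```text
time: 5.3
position: [0.6112, 0.2752, 0.0367]
tool_rot: [[-0.095, 0.995, 0.002], [0.995, 0.095, 0.001], [0.001, 0.002, -1.0]]
force: [-0.7, 0.2, 5.5]
opening: 0.0328
```

>>> {"fn": "jog_arm", "kwargs": {"steps": [[20,[0,0,-40],0],[20,[0,0,-80],0],[20,[-50,-27,-80],0],[20,[-100,-54,-80],0],[20,[-150,-82,-80],0],[20,[-200,-109,-80],0],[20,[-245,-133,-80],0],[20,[-279,-152,-80],0],[20,[-279,-152,-80],0],[20,[-279,-152,-50],0],[20,[-279,-152,-20],0],[20,[-279,-152,0],0],[20,[-279,-152,5],0],[20,[-279,-152,8],0],[20,[-279,-152,8],0],[20,[-279,-152,8],0]]}}

```text
time: 7.3
position: [0.4861, -0.0173, 0.028]
tool_rot: [[-0.095, 0.995, 0.002], [0.995, 0.095, -0.0], [-0.0, 0.002, -1.0]]
force: [0.4, -0.4, -1.0]
opening: 0.033
```

```bash
python3 - <<'E'
from h import *
p=snap("wrist","w2.png"); p=snap("side","s2.png")
im=cv2.imread("pics/s2.png")[140:300,150:350]
a=cv2.resize(im,None,fx=2,fy=2);b=cv2.imread("pics/w2.png")
b=cv2.resize(b,(426,320));cv2.imwrite("pics/v2.png",np.hstack([b,a][::1])[:, :800])
E
```

```text
(no output)
```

View pics/v2.png

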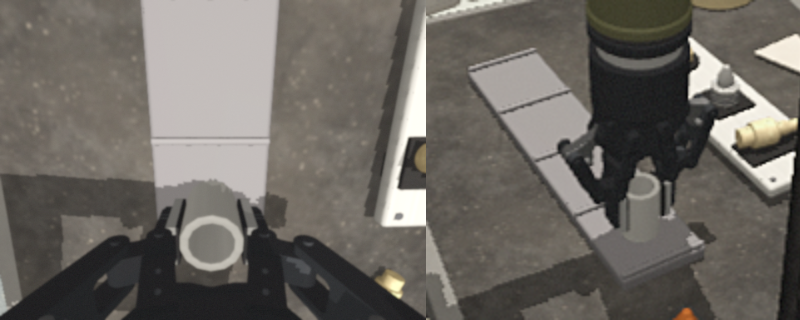

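The adapter stands upright between the fingers inside the right-end bay. I'll release it and go above the air cap.

>>> {"fn": "jog_arm", "kwargs": {"steps": [[20,[0,0,1],0],[65,[0,0,1],0],[65,[0,0,1],0],[65,[0,0,1],0],[65,[0,0,1],0],[65,[0,0,-30],0],[65,[0,0,-75],0],[65,[0,0,-130],0],[65,[50,40,-150],0],[65,[100,80,-170],0],[65,[150,120,-170],0],[65,[196,156,-170],0],[65,[196,156,-170],0],[65,[196,156,-170],0]]}}

```text
time: 9.15
position: [0.6215, 0.1926, 0.1964]
tool_rot: [[-0.096, 0.995, -0.002], [0.995, 0.096, -0.001], [-0.001, -0.002, -1.0]]
force: [0.0, -0.4, -0.3]
opening: 0.0652
```

```bash
python3 - <<'E'
from h import *
s=ctrl.get_state();print(s["time"],s["position"],s["opening"])
p=snap("wrist","w3.png")
for n,z in zip(names[:4],[.041,.05,.06,.04]):
    for d in ctrl.look_for(p,n)[:3]: print(n,round(d["conf"],2),np.round(d["position"]),np.round(world(p,d["position"],z)[:2],3))
for X in [(.6227,.193,.041),(.6325,.1072,.064),(.6416,.0237,.036),(.4864,-.017,.064)]:print(np.round(pix(p,X)))
E
```

```text
9.15 [0.62147515 0.19260852 0.1964419 ] 0.06522197386809835
air_cap_mid 0.91 [254. 184.] [0.621 0.191]
nozzle_mid 0.81 [135. 375.] [ 0.492 -0.077]
nozzle_mid 0.6 [259. 254.] [0.634 0.114]
coupler_mid 0.84 [254. 307.] [0.637 0.035]
[255. 182.]
[257. 265.]
[257. 313.]
[125. 346.]
```

View pics/w3.png

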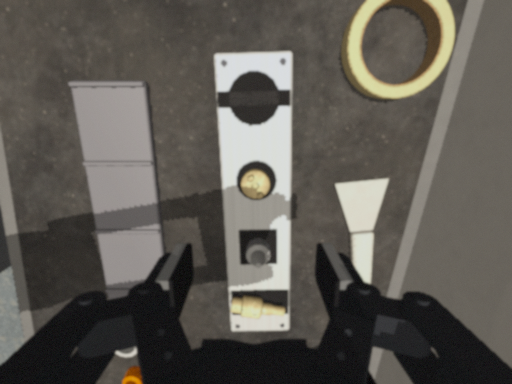

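Hovering over the air cap: it appears at (256,184), nozzle at (259,255), coupler at (258,307), and adapter rim at (126,350) where predicted. Now I'll grasp the cap.

>>> {"fn": "jog_arm", "kwargs": {"steps": [[60,[-2,0,50],0],[60,[-2,0,100],0],[60,[-2,0,140],0],[60,[-2,0,160],0],[60,[-2,0,168],0],[60,[-2,0,168],0],[20,[-2,0,169],0],[20,[-2,0,169],0],[20,[-2,0,169],0],[20,[-2,0,169],0],[20,[-2,0,169],0],[20,[-2,0,169],0],[20,[-2,0,169],0]]}}

```text
time: 11.02
position: [0.6235, 0.1907, 0.0299]
tool_rot: [[-0.095, 0.995, 0.003], [0.995, 0.095, 0.0], [0.0, 0.003, -1.0]]
force: [0.3, 0.0, 7.1]
opening: 0.0291
```

>>> {"fn": "jog_arm", "kwargs": {"steps": [[20,[0,0,-35],0],[20,[0,0,-70],0],[20,[-25,-36,-70],0],[20,[-55,-78,-70],0],[20,[-85,-121,-70],0],[20,[-110,-156,-70],0],[20,[-110,-156,-70],0],[20,[-110,-156,-40],0],[20,[-110,-156,-15],0],[20,[-110,-156,0],0],[20,[-110,-156,5],0],[20,[-110,-156,7],0],[20,[-110,-156,7],0]]}}

```text
time: 12.65
position: [0.4782, 0.0665, 0.0217]
tool_rot: [[-0.095, 0.995, 0.001], [0.995, 0.095, 0.0], [0.0, 0.001, -1.0]]
force: [0.0, 0.0, -0.7]
opening: 0.0287
```

>>> {"fn": "jog_arm", "kwargs": {"steps": [[20,[0,0,1],0],[60,[0,0,1],0],[60,[0,0,1],0],[60,[0,0,1],0],[60,[0,0,1],0],[60,[0,0,-40],0],[60,[0,0,-90],0],[60,[0,0,-145],0],[60,[10,50,-175],0],[60,[20,100,-175],0],[60,[27,158,-175],0],[60,[27,158,-175],0],[60,[27,158,-175],0]]}}

```text
time: 14.28
position: [0.6312, 0.108, 0.1953]
tool_rot: [[-0.095, 0.995, -0.003], [0.995, 0.095, -0.0], [-0.0, -0.003, -1.0]]
force: [-0.2, 0.5, -0.3]
opening: 0.0601
```

```bash
python3 - <<'E'
from h import *
s=ctrl.get_state();print(s["time"],s["position"],s["opening"])
p=snap("wrist","w4.png")
for n,z in zip(names[:4],[.041,.05,.06,.04]):
    for d in ctrl.look_for(p,n)[:3]: print(n,round(d["conf"],2),np.round(d["position"]),np.round(world(p,d["position"],z)[:2],3))
for X in [(.6325,.1072,.064),(.6325,.1072,.024),(.6416,.0237,.036),(.4787,.0667,.031)]:print(np.round(pix(p,X)))
E
```

```text
14.275 [0.63116682 0.10802398 0.19528091] 0.06005543133563786
air_cap_mid 0.57 [118. 205.] [0.485 0.07 ]
air_cap_mid 0.38 [263. 169.] [0.639 0.124]
nozzle_mid 0.89 [254. 181.] [0.63  0.112]
adapter_mid 0.93 [122. 276.] [ 0.496 -0.006]
coupler_mid 0.76 [250. 246.] [0.633 0.034]
coupler_mid 0.55 [246. 318.] [ 0.638 -0.065]
coupler_mid 0.27 [271. 235.] [0.655 0.049]
[255. 190.]
[255. 180.]
[256. 253.]
[116. 204.]
```

View pics/w4.png

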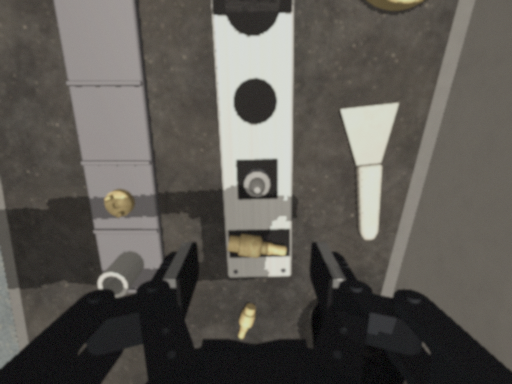

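Nozzle tip is at (257,186), about 3 mm left of nominal. The air cap sits in its bay at (118,204), as predicted. Now I'll grasp the nozzle.

>>> {"fn": "jog_arm", "kwargs": {"steps": [[60,[2,2,50],0],[60,[2,2,100],0],[60,[2,2,140],0],[60,[2,2,160],0],[60,[2,2,168],0],[60,[2,2,168],0],[15,[2,2,168],0],[15,[2,2,168],0],[15,[2,2,168],0],[15,[2,2,168],0],[15,[2,2,168],0],[15,[2,2,168],0],[15,[2,2,168],0]]}}

```text
time: 16.15
position: [0.635, 0.1104, 0.03]
tool_rot: [[-0.095, 0.995, 0.003], [0.995, 0.095, 0.0], [-0.0, 0.003, -1.0]]
force: [-0.8, -1.1, 5.3]
opening: 0.0257
```

>>> {"fn": "jog_arm", "kwargs": {"steps": [[15,[0,0,-35],0],[15,[0,0,-70],0],[15,[15,-40,-70],0],[15,[30,-90,-70],0],[15,[45,-130,-70],0],[15,[55,-160,-70],0],[15,[55,-160,-70],0],[15,[55,-160,-40],0],[15,[55,-160,-15],0],[15,[55,-160,0],0],[15,[55,-160,5],0],[15,[55,-160,7],0],[15,[55,-160,7],0]]}}

```text
time: 17.77
position: [0.4703, 0.15, 0.0217]
tool_rot: [[-0.095, 0.996, 0.001], [0.996, 0.095, 0.0], [0.0, 0.001, -1.0]]
force: [-0.5, 0.5, -1.2]
opening: 0.0255
```

>>> {"fn": "jog_arm", "kwargs": {"steps": [[15,[0,0,1],0],[60,[0,0,1],0],[60,[0,0,1],0],[60,[0,0,1],0],[60,[0,0,1],0],[60,[0,0,-40],0],[60,[0,0,-90],0],[60,[0,0,-145],0],[60,[-40,40,-175],0],[60,[-75,80,-175],0],[60,[-110,120,-175],0],[60,[-142,158,-175],0],[60,[-142,158,-175],0],[60,[-142,158,-175],0]]}}

```text
time: 19.52
position: [0.6393, 0.0236, 0.1955]
tool_rot: [[-0.094, 0.996, -0.002], [0.996, 0.094, 0.001], [0.001, -0.002, -1.0]]
force: [-0.1, 0.7, -0.7]
opening: 0.0599
```

```bash
python3 - <<'E'
from h import *
s=ctrl.get_state();print(s["time"],s["position"],s["opening"],np.round(s["q"]))
p=snap("wrist","w5.png")
for n,z in zip(names[:4],[.041,.05,.06,.04]):
    for d in ctrl.look_for(p,n)[:3]: print(n,round(d["conf"],2),np.round(d["position"]),np.round(world(p,d["position"],z)[:2],3))
print(np.round(pix(p,(.6416,.0237,.036))),np.round(pix(p,(.4709,.1503,.054))))
x0,y0=200,120
h=cv2.cvtColor(p["color"],cv2.COLOR_RGB2HSV);m=cv2.inRange(h,(12,60,90),(40,255,255));m[:,:x0]=0;m[:,320:]=0;m[:y0]=0;m[230:]=0
n,l,st,c=cv2.connectedComponentsWithStats(m);i=1+np.argmax(st[1:,4]);print(st[i],c[i])
r=cv2.minAreaRect(cv2.findNonZero((l==i).astype(np.uint8)));print(r)
bp=cv2.boxPoints(r);w=np.array([world(p,u,.036)[:2] for u in bp]);print(w.mean(0),w.round(4).tolist())
E
```

```text
19.525 [0.63932368 0.02362821 0.19554237] 0.05986054251254305 [-2. 24. 81.  0. 75. -7.]
air_cap_mid 0.57 [106. 126.] [0.486 0.068]
nozzle_mid 0.65 [116. 279.] [ 0.492 -0.103]
nozzle_mid 0.58 [94. 41.] [0.483 0.143]
coupler_mid 0.59 [246. 260.] [ 0.638 -0.069]
coupler_mid 0.56 [251. 175.] [0.635 0.032]
[256. 182.] [76. 29.]
[226 161  64  27 866] [255.40531178 174.70785219]
((257.4499816894531, 175.34999084472656), (63.781036376953125, 24.607316970825195), 8.130102157592773)
[0.64226926 0.03108957] [[0.6071, 0.0194], [0.609, 0.0462], [0.6766, 0.0429], [0.6764, 0.0158]]
```

View pics/w5.png

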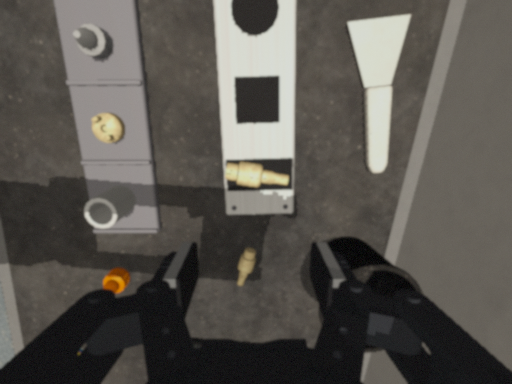

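The coupler lies from (225,172) to (290,181), so its axis is about −2.8° in the world. The fat hex is near px 249. The other three parts sit in their bays (nozzle (91,40), cap (107,128), adapter (100,213)). I'll turn the jaws and grasp the coupler.

>>> {"fn": "jog_arm", "kwargs": {"steps": [[50,[8,-4,10],-1.428],[50,[8,-4,30],-1.428],[50,[8,-4,50],-1.428],[50,[8,-4,70],-1.428],[50,[8,-4,85],-1.428],[50,[8,-4,90],-1.428],[50,[8,-4,90],-1.428],[50,[8,-4,90],-1.428],[50,[8,-4,90],-1.428],[50,[8,-4,125],-1.428],[50,[8,-4,155],-1.428],[50,[8,-4,168],-1.428],[50,[8,-4,168],-1.428]]}}

```text
time: 21.4
position: [0.6349, 0.0313, 0.0277]
tool_rot: [[-0.999, 0.049, -0.002], [0.049, 0.999, 0.0], [0.002, -0.0, -1.0]]
force: [0.6, 0.9, -0.4]
opening: 0.05
```

```bash
python3 - <<'E'
from h import *
p=snap("wrist","w6.png")
E
```

```text
(no output)
```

View pics/w6.png

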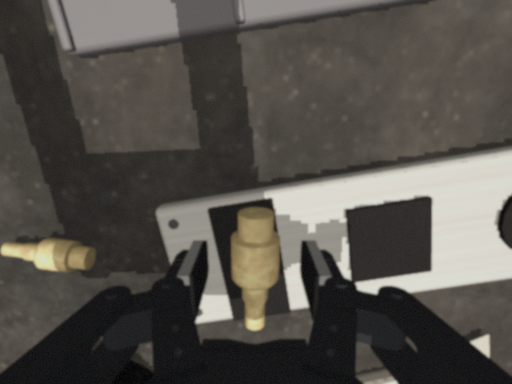

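The coupler stands straight between the fingers (col 255), with the fat body at the pads. I'll close on it.

>>> {"fn": "jog_arm", "kwargs": {"steps": [[12,[0,0,0],0],[12,[0,0,0],0],[12,[0,0,0],0],[12,[0,0,0],0],[12,[0,0,0],0],[12,[0,0,0],0],[12,[0,0,-30],0],[12,[0,0,-70],0],[12,[0,0,-80],0],[12,[0,0,-80],0]], "force": 60}}

```text
time: 22.7
position: [0.6358, 0.0311, 0.1088]
tool_rot: [[-0.999, 0.048, 0.001], [0.048, 0.999, -0.0], [-0.001, 0.0, -1.0]]
force: [0.2, 0.5, -1.9]
opening: 0.0238
```

```bash
python3 - <<'E'
from h import *
s=ctrl.get_state();print(s["position"],s["opening"])
p=snap("wrist","w7.png")
E
```

```text
[0.63575203 0.03111519 0.10876002] 0.023785155672625895
```

View pics/w7.png

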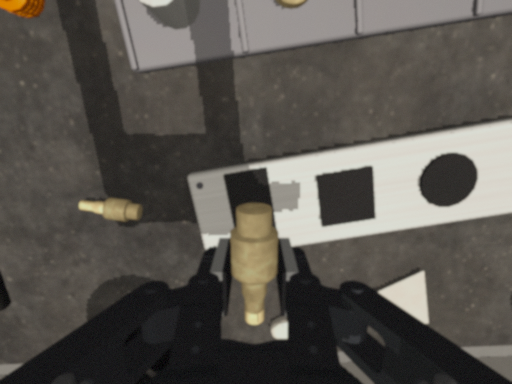

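Held square and level, with its centre about 6 mm beyond the TCP. Now I'll carry it to the left bay.

>>> {"fn": "jog_arm", "kwargs": {"steps": [[12,[40,41,0],-0.14],[12,[80,82,0],-0.14],[12,[120,123,0],-0.14],[12,[155,160,0],-0.14],[12,[188,193,0],-0.14],[12,[188,193,0],-0.14],[12,[188,193,30],-0.14],[12,[188,193,60],-0.14],[12,[188,193,75],-0.14],[12,[188,193,83],-0.14],[12,[188,193,87],-0.14],[12,[188,193,87],-0.14]]}}

```text
time: 24.25
position: [0.4575, 0.2329, 0.0216]
tool_rot: [[-0.996, -0.092, 0.001], [-0.092, 0.996, 0.0], [-0.001, 0.0, -1.0]]
force: [0.1, -0.9, -0.1]
opening: 0.0236
```

```bash
python3 - <<'E'
from h import *
s=ctrl.get_state();print(s["position"],s["opening"])
a=snap("wrist","w8.png");b=snap("side","s8.png")
im=np.hstack([cv2.resize(cv2.imread("pics/w8.png"),(426,320)),cv2.resize(cv2.imread("pics/s8.png")[110:290,140:340],(356,320))]);cv2.imwrite("pics/v8.png",im)
E
```

```text
[0.45746369 0.23286928 0.02157259] 0.02363199855824134
```

View pics/v8.png

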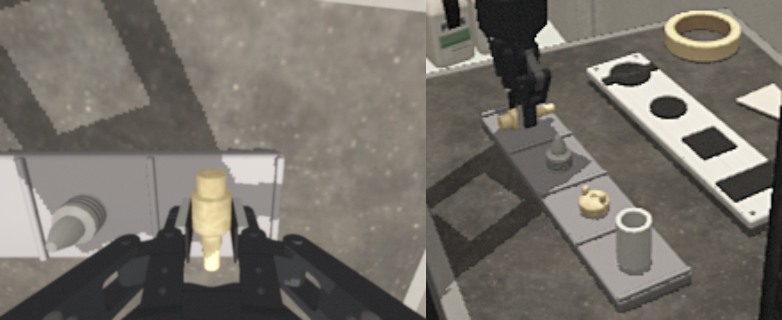

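The coupler is centred between the ribs of the left bay and the other three stand upright in theirs. I'll release it and retreat.

>>> {"fn": "jog_arm", "kwargs": {"steps": [[12,[0,0,1],0],[45,[0,0,1],0],[45,[0,0,1],0],[45,[0,0,1],0],[45,[0,0,1],0],[45,[0,0,-20],0],[45,[0,0,-60],0],[45,[0,0,-110],0],[45,[0,0,-170],0],[45,[-40,-60,-210],0],[45,[-80,-115,-210],0],[45,[-80,-115,-210],0],[45,[-80,-115,-210],0],[45,[-80,-115,-210],0]]}}

```text
time: 26.1
position: [0.5457, 0.1264, 0.2304]
tool_rot: [[-0.996, -0.092, -0.003], [-0.092, 0.996, 0.0], [0.003, 0.001, -1.0]]
force: [-1.5, 0.5, 0.3]
opening: 0.0446
```

```bash
python3 - <<'E'
from h import *
s=ctrl.get_state();print(s["time"],s["position"],s["force"])
p=snap("wrist","w9.png")
B=[("adapter_mid",(.4864,-.017),.06),("air_cap_mid",(.4787,.0667),.031),("nozzle_mid",(.4709,.1503),.04),("coupler_mid",(.4632,.234),.027)]
for cam in("wrist","top"):
    q=p if cam=="wrist" else snap("top","t9.png")
    for n,b,z in B:
        print(cam,n,"bay px",np.round(pix(q,(*b,z))),[(round(d["conf"],2),np.round(d["position"]).tolist(),np.round(world(q,d["position"],z)[:2]-b,3).tolist()) for d in ctrl.look_for(q,n)[:3]])
a=cv2.imread("pics/w9.png");b=cv2.resize(cv2.imread("pics/t9.png")[180:280,110:330],(512,233))
cv2.imwrite("pics/v9.png",np.vstack([a[:360],b]))
E
```

```text
26.1 [0.54572279 0.12639295 0.23039633] [-1.45750279  0.4687513   0.31134231]
wrist adapter_mid bay px [122. 112.] [(0.64, [126.0, 113.0], [0.0, 0.004])]
wrist air_cap_mid bay px [207. 112.] [(0.96, [206.0, 113.0], [0.001, -0.001])]
wrist nozzle_mid bay px [281. 112.] [(0.9, [41.0, 89.0], [0.0, -0.263]), (0.57, [277.0, 110.0], [-0.001, -0.005])]
wrist coupler_mid bay px [353. 112.] [(0.93, [88.0, 222.0], [0.165, -0.315]), (0.66, [353.0, 104.0], [-0.009, -0.002])]
top adapter_mid bay px [288. 218.] [(0.47, [286.0, 217.0], [0.003, 0.004])]
top air_cap_mid bay px [243. 224.] [(0.22, [149.0, 144.0], [0.158, 0.183])]
top nozzle_mid bay px [198. 228.] [(0.6, [345.0, 228.0], [-0.002, -0.278]), (0.55, [200.0, 229.0], [-0.001, -0.003])]
top coupler_mid bay px [155. 233.] [(0.65, [157.0, 235.0], [-0.004, -0.003]), (0.65, [322.0, 149.0], [0.164, -0.325]), (0.43, [287.0, 218.0], [0.027, -0.253])]
```

View pics/v9.png

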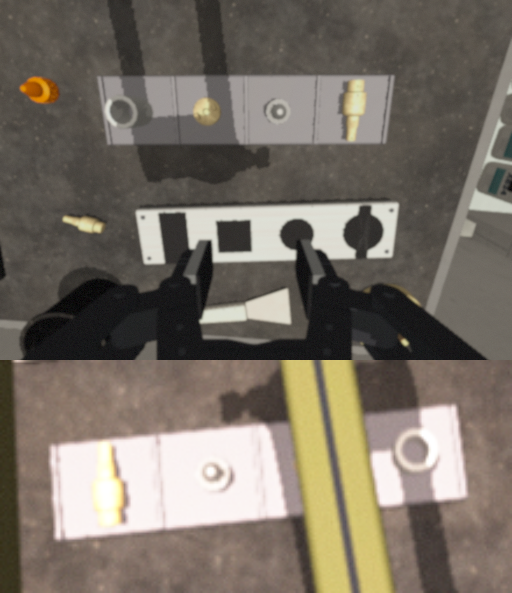

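All four parts stand free in their bays. In the wrist view: adapter (122,111), cap (206,111), nozzle (277,110), and coupler rows 80–140 around (354,110), against bay centres at row 112. The hand is well clear, so I'll hand in.

```bash
python3 -c "
from rig import ctrl
print(ctrl.job_done())"
```

```text
the job is handed in; nothing more can be done
None
```

I moved all four parts from the board to the tray in reverse order and handed the job in at about 26 s of the 106 s allowed. From right to left, the bays now hold the adapter, air cap, nozzle and coupler.

- **Final positions:** In the last wrist and top pictures, nearly every reading was within about 5 mm of its bay centre. The three round parts stand upright, the coupler lies flat, and the gripper is well clear.
- **Coupler reading that disagreed:** The network put the coupler 9 mm off across the tray in the wrist view, because it picks the fat end. Its visible ends are centred to within a few mm, and the top view gave about 4 mm.
- **Air cap in the top view:** The arm hid it there, so it was confirmed only by the wrist view, to about 1 mm.
- **Look-alikes:** The networks also reported the orange nozzle and the small coupler. I told them apart by position and never moved them.

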